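# Hold the pedal bin open, then ease its lid down

## Robot

A 7-joint arm with a two-finger parallel gripper is mounted at the origin on the work surface. World frame = base frame: x ahead of the robot, y to its left, z up, the work surface at z = 0. Lengths are in m, angles in rad, forces in N, time in s.
With the tool pointing down it reaches from about 0.425 to 0.925 m from the base axis. Payload 6.8 kg.
Tool frame: the origin (TCP) lies between the finger pads; the fingertips stand finger_overhang ahead of it and the grasp point (between the pads) lies 6 mm ahead of it (finger_overhang is the distance from the TCP to the fingertips, in m); z points along the fingers, y is the line along which they close (so a half turn about z gives the same grasp; the last joint's range is limited). The gripper opens to 85 mm and grips with 20 to 120 N. Pads are 22 mm wide; open, the fingers measure 114 mm over their backs; the gripper's body (76 mm by 85 mm) begins 54 mm behind the grasp point. The pads swing forward as they close: fully open they stand 13 mm farther back than shut.
Start: joints at [-1.412, 0.477, 0.022, 1.555, -0.011, 1.109, -0.083], TCP at [0.178, 0.651, 0.256] pointing down, gripper open.
Joint ranges: [-2.96, 2.96], [-0.34, 2.1], [-1.41, 1.46], [0.24, 2.44], [-1.37, 4.51], [0.17, 1.92], [-2.96, 2.96]. Speed limits (rad/s): [2.39, 2.39, 3.14, 3.14, 3.14, 3.14, 3.14].

## Interface

Orientations are given as a unit quaternion [w, x, y, z].
In Python, from station import * gives the robot as it stands.
- The arm moves only by the tool drive_tool, never from a script. Its argument "increments" is a list of rows, each an object of numbers: "claw": the finger opening in m, from 0 to 0.0854; "dx", "dy", "dz": the shift along the tool's x, y, z in m; "wx", "wy", "wz": the turn, a rotation vector about the tool's x, y, z in degrees. A call has 1 to 20 rows; each row shifts and turns the commanded pose from where the row before left it, along the tool's axes as they then stand; what a row does not reach is not made up. A row lasts 1/8 s, in which the tool goes at most 62.5 mm and 10.7 degrees, less where a joint would pass 70% of its speed; a pose out of reach is approached as far as the arm can. A call with a gripper value outside its range is refused whole. The fingers move at their own pace and stop on an object; "newtons" is the grip in N (left out, the last holds). Time passes only in rows, so rows that do not move let the fingers close. It gives the time, the measured TCP pose, the force, the opening and the grip force at its end, in the units of the state.
- get_obs(): the state, without advancing time (a new reading comes with each control period).
- read_camera(name): name is "scene" or "top"; returns (picture, depth): 420x560x3 uint8, red, green, blue; 420x560 float32, m along the optical axis (not along the pixel's ray), 0 where there is no reading.
- calibration(name): a dict with "intrinsics" (3x3 intrinsics, pixels), "R" (3x3) and "t" (3): a world point X has camera coordinates R X + t. Camera axes: x right, y down, z forward; pixel columns grow to the right and rows downward; lengths in m; the calibration is good to about 2 mm. A picture is of the moment at which its call begins. calibration takes no time and is no camera call.
- hand_in(): hands the job in; it is judged then, once.
The state is a dict: "t": time; "q": joint angles; "joint_vel": joint speeds; "joint_torque": joint torques, N m; "eef_pos": TCP position; "tool_rot": TCP orientation; "contact_force": force on the tool from outside, world axes, zero at the start; "torque": the same for the moment, N m; "gripper_width": opening from 0.0 (shut) to 1.0 (fully open); "grasp_force": force on a finger pad.
Only numpy, scipy, OpenCV 4.12 (cv2) and the standard library are available. Lean on these libraries where they do the work, as an engineer would, in place of code of your own. Each camera call takes 0.05 s, during which the arm holds its last target. There are 200 camera calls.

## Task

Someone at the craft table is about to drop scraps into the round pedal bin: press its pedal all the way down with the fingertips, so that the lid stands wide open, and hold it there for three seconds. Then let the pedal up slowly, so that the lid comes down gently without slamming, and move clear once it is shut. Work the bin by its pedal alone, without touching the lid, shoving, tipping or lifting the bin, and leave the square bin and everything else on the table as they are.

Things in the scene. Friction and masses are not known exactly. Their poses are not given: they have to be found in the camera images.
- round_bin: ROUND pedal bin: steel drum, black plinth, domed steel lid, 180 mm in diameter, 274 mm high shut, 460 open. Loose, about 2.6 kg; tips if the pedal's outer edge is pushed with some 28 N or more. Origin: centre of its underside; z up; -x its front, where the pedal sticks out at the foot (plinth face at x = -87 mm, lid edge at -90); +x its back with the hinge column (to 125).
- round_bin_pedal (a joint): swing of the round bin's pedal, rad: 0 up (rest), 0.22 fully down at a firm stop. Its pivot is a level axis along the bin's y through (x, z) = (-8, 22) mm in the bin's frame, 132 mm behind the middle of the tread. Linked rigidly to the lid by a lever and push rod; only the lid's weight and a light spring bring it back up.
- round_bin_lid (a joint): opening of the round bin's lid, rad: 0 shut, 1.25 wide open (front edge up and back). Always 5.68 times the pedal's value. No damper: if the pedal is let go the lid falls and slams; it comes down only as fast as the pedal is let up. Hinge along the bin's y at (x, z) = (115, 242) mm.
- round_bin_tread (a point): middle of the top of the round bin's pedal tread; moves with the pedal. Flat rubber-topped plate, 44 mm (bin's x) x 58 mm (bin's y), 9 mm thick. At rest at x = -138 mm, 45 mm above the table, sloping up outward by 0.11 rad; fully down 16 mm above the table, sloping down outward by 0.11 rad. Takes 5 to 11 N downward to move, less as the lid rises.
- round_bin_lid_front (a point): front edge of the round bin's lid, above the pedal side; moves with the lid. Shut, it is 246 mm above the table.
- square_bin: SQUARE pedal bin, not to be used: steel box, black plinth, flat steel lid, 182 x 182 mm, 260 mm high shut. Loose, about 2.6 kg. Origin: centre of its underside; z up; -x its front with a pedal like the round bin's in the same place; +x its back with the hinge column (to 125 mm).
- square_bin_lid (a joint): opening of the square bin's lid, rad: 0 shut, 1.25 wide open; linked to its own pedal in the same way.
- square_bin_tread (a point): middle of the top of the square bin's pedal tread, 44 x 58 mm, 45 mm above the table at rest.
- gift_bag_a_center (a point): bystander: small open-topped card gift bag, 42 x 62 x 60 mm high, two thin handle loops up to 80 mm; the point is its centre, half-way up
- gift_bag_b_center (a point): bystander: smaller card gift bag, 40 x 55 x 55 mm high, handle loops up to 75 mm; the point is its centre, half-way up
- glue_stick_center (a point): bystander: standing glue stick, 26 mm in diameter, 83 mm high; the point is its centre, half-way up
- figurine_center (a point): bystander: small carved stone figurine, 50 mm across the foot, 60 mm high; the point is its centre, half-way up
- mug_center (a point): bystander: white mug, 80 mm in diameter, 90 mm high, one handle; the point is its centre, half-way up
- paint_jar_center (a point): bystander: lidded paint jar, 54 mm in diameter, 75 mm high; the point is its centre, half-way up
- tape_tin_center (a point): bystander: flat round tin, 72 mm in diameter, 32 mm high; the point is its centre, half-way up

How it is judged:
On the way:
1. the round bin's lid is wide open (over 1.05 rad) and is held so by the fingers on its pedal for 2.5 s (value of joint round_bin_lid above 1.05 rad and contact force between the fingers and round_bin_pedal above 0.1 N), for 2.5 s.
At the end, for the whole second after the job is handed in: The round bin's lid is shut (under 0.04 rad) and still with its pedal up, the bin upright within 30 mm of its place, the square bin shut in its place (30 mm), and every bystander within 30 mm of where it stood (value of joint each of round_bin_lid, square_bin_lid below 0.04 rad and value of joint round_bin_pedal below 0.01 rad and velocity of joint round_bin_lid between -0.1 and 0.1 rad/s and distance of each of round_bin, square_bin, gift_bag_a_center, gift_bag_b_center, glue_stick_center, figurine_center, mug_center, paint_jar_center, tape_tin_center from where it was at the start of the episode below 0.03 m and angle between round_bin's own z axis and vertical below 0.05 rad); the robot touches nothing.
It fails at once if the round bin's lid slams: it falls faster than 3 rad/s (0.6 m/s at its front edge) in the last 20 degrees (value of joint round_bin_lid below 0.35 rad and velocity of joint round_bin_lid below -3 rad/s).
It fails at once if the robot touches the round bin's lid (more than 1 N) (contact force between any of the fingers, the arm and round_bin_lid above 1 N).
It fails at once if the round bin is shoved more than 30 mm, tipped by more than 0.15 rad or lifted (distance of round_bin from where it was at the start of the episode above 0.03 m or angle between round_bin's own z axis and vertical above 0.15 rad or height (world z) of round_bin above 0.02 m).
It fails at once if the square bin is opened by more than 0.15 rad or shoved more than 30 mm (value of joint square_bin_lid above 0.15 rad or distance of square_bin from where it was at the start of the episode above 0.03 m).
It fails at once if a bystander is moved more than 30 mm from its place, knocked over or lifted (distance of any of gift_bag_a_center, gift_bag_b_center, glue_stick_center, figurine_center, mug_center, paint_jar_center, tape_tin_center from where it was at the start of the episode above 0.03 m).
It also fails if it takes over 46 s, if anything falls off the work surface, if the arm or the gripper's body presses on something with over 40 N, if the wrist force passes 120 N, or if a joint passes its speed limit or range.

## Working session

There is one attempt and no reset: what is moved stays moved. The work goes in short steps, Python scripts to look and compute and a tool call to move; the robot and the scene stay as the last step left them, time stands still between calls to the robot, and variables do not carry over. Pictures are saved under pics/ and viewed, at most 10 in all, crops included, and the job is handed in when it is done.

Besides the shell and the picture viewer there is one more tool, called as name([rows], argument=value, ...), one row to a line, values as JSON. drive_tool: Moves the arm, as the interface text tells. Its arguments: {"type":"object","properties":{"increments":{"type":"array","items":{"type":"object","properties":{"claw":{"type":"number"},"dx":{"type":"number"},"dy":{"type":"number"},"dz":{"type":"number"},"wx":{"type":"number"},"wy":{"type":"number"},"wz":{"type":"number"}}}},"newtons":{"type":"number"}},"required":["increments"]}

```bash
mkdir -p pics; python3 - <<'E'
from station import *
import cv2,numpy as np
for n in("scene","top"):
    p,d=read_camera(n); cv2.imwrite(f"pics/{n}0.png",p[:,:,::-1]); np.savez(f"{n}0.npz",p=p,d=d)
    c=calibration(n); print(n,c["intrinsics"],c["R"],c["t"], (d==0).mean())
o=get_obs(); print(o)
try: print(finger_overhang)
except Exception as e: print(e)
E
```

```text
scene [[485.14925886   0.         290.84404427]
 [  0.         485.14925886 209.48449593]
 [  0.           0.           1.        ]] [[ 0.98724393 -0.15858893  0.01410568]
 [-0.12085146 -0.80409521 -0.58208746]
 [ 0.10365494  0.57295762 -0.81300382]] [-0.56677547  0.15328398  1.37103317] 0.004107142857142857
top [[430.36569441   0.         277.56196197]
 [  0.         430.36569441 212.85415207]
 [  0.           0.           1.        ]] [[ 0.01519225 -0.99982998 -0.01045045]
 [-0.989285   -0.01351257 -0.14537057]
 [ 0.14520464  0.01254698 -0.98932208]] [3.48421874e-04 5.97008427e-01 1.25363209e+00] 0.003928571428571429
{'t': 0.1, 'q': array([-1.41214327,  0.47776332,  0.02232534,  1.55631169, -0.01150092,
        1.10929141, -0.08314208]), 'joint_vel': array([-0.00074631, -0.00109624,  0.00147424, -0.00184008,  0.00059552,
        0.00130354,  0.00019006]), 'joint_torque': array([ 4.01421436e-03, -5.97758174e+01,  1.61350630e+00, -2.81955510e+01,
        1.28796342e-02,  4.92248786e-03,  1.80500956e-05]), 'eef_pos': array([0.17780138, 0.65067187, 0.25540906]), 'tool_rot': array([-5.37334900e-05,  1.32984689e-01,  9.91117750e-01, -8.21185952e-04]), 'contact_force': array([ 0.39456364, -0.45985573,  0.14789937]), 'torque': array([-0.04595257, -0.01687616, -0.02383386]), 'grasp_force': 0.0, 'gripper_width': 1.0035126643841596}
0.025
```

View pics/scene0.png

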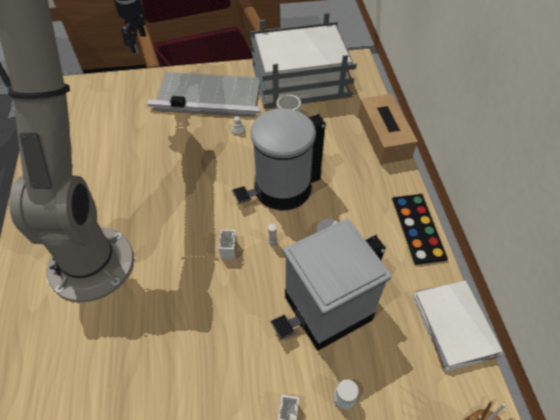

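View pics/top0.png

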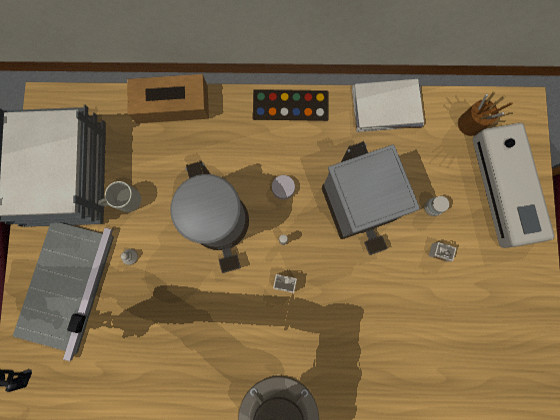

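The scene view shows the round bin at about (283,155) with its tread at (243,195). In the top view its lid is at (207,208), its tread at (230,260) and its hinge at (197,170). The glue stick (283,239) and gift bag (286,283) are close by.

```bash
cat > h.py <<'E'
from station import *
import numpy as np
def cloud(n,d):
    c=calibration(n);K=c["intrinsics"];v,u=np.indices(d.shape)
    r=np.stack([(u-K[0,2])/K[0,0],(v-K[1,2])/K[1,1],np.ones(d.shape)],-1)*d[...,None]
    return (r-c["t"])@c["R"]
E
python3 - <<'E'
from h import *
import cv2
for n,b in(("top",(215,245,248,275)),("scene",(228,260,183,206))):
    f=np.load(n+"0.npz");X=cloud(n,f["d"]);p=f["p"].astype(int)
    u0,u1,v0,v1=b;S=X[v0:v1,u0:u1].reshape(-1,3);P=p[v0:v1,u0:u1].reshape(-1,3)
    m=(P.sum(1)<200)&(S[:,2]>.03)&(S[:,2]<.065); T=S[m]
    r=cv2.minAreaRect((T[:,:2]*1000).astype(np.float32)); print(n,m.sum(),T.mean(0),r,cv2.boxPoints(r).round().tolist())
# lid circle / hinge / table check / bystanders from top
f=np.load("top0.npz");X=cloud("top",f["d"])
print("table",X[330,400],X[300,200])
m=(X[...,2]>.235)&(X[...,2]<.30); m[:, :160]=0; m[:,260:]=0; m[:150]=0;m[260:]=0
print("lid",cv2.minEnclosingCircle((X[m][:,:2]*1000).astype(np.float32)))
for nm,(u,v,h) in dict(glue=(283,239,14),bagA=(286,283,16),fig=(129,257,12),mug=(119,195,16)).items():
    S=X[v-h:v+h,u-h:u+h].reshape(-1,3);S=S[S[:,2]>.02];print(nm,S.min(0).round(3),S.max(0).round(3),np.median(S,0).round(3))
E
```

```text
top 323 [0.44999402 0.15154842 0.04204945] ((459.65118408203125, 154.63845825195312), (72.49895477294922, 57.40078353881836), 16.572914123535156) [[417.0, 172.0], [433.0, 117.0], [503.0, 137.0], [486.0, 192.0]]
scene 223 [0.45580221 0.1505647  0.04488633] ((463.7494201660156, 154.56118774414062), (74.06683349609375, 57.351966857910156), 15.43803596496582) [[420.0, 172.0], [436.0, 117.0], [507.0, 137.0], [492.0, 192.0]]
table [ 0.25485426 -0.36104493  0.00254965] [ 0.33287195  0.24129333 -0.00347736]
lid ((595.4713134765625, 196.23558044433594), 108.0089340209961)
glue [ 0.409 -0.02   0.024] [0.53  0.004 1.327] [ 0.517 -0.008  0.08 ]
bagA [ 0.363 -0.048  0.022] [0.414 0.019 1.327] [ 0.391 -0.013  0.06 ]
fig [ 0.409 -0.007  0.02 ] [0.48  0.473 1.327] [0.461 0.457 0.037]
mug [ 0.409 -0.007  0.02 ] [0.681 0.546 1.327] [0.639 0.492 0.066]
```

drive_tool([
  {"claw": 0, "wz": -8},
  {"wz": -8},
  {"wz": -8},
  {"wz": -8},
  {"dx": -0.0066, "dy": -0.04},
  {"dx": -0.0066, "dy": -0.04},
  {"dx": -0.0066, "dy": -0.04},
  {"dx": -0.0066, "dy": -0.04},
  {"dx": -0.0066, "dy": -0.04},
  {"dx": -0.0066, "dy": -0.04},
  {"dx": -0.0066, "dy": -0.04},
  {"dx": -0.0066, "dy": -0.04},
  {"dx": -0.0066, "dy": -0.04},
  {"dx": -0.0066, "dy": -0.04},
  {"dx": -0.0066, "dy": -0.04},
  {"dx": -0.0066, "dy": -0.04},
  {"dx": -0.0066, "dy": -0.04},
  {"dx": -0.0066, "dy": -0.04},
])

```text
schema error: expected keys claw, dx, dy, dz, wx, wy, wz
```

drive_tool([
  {"wy": -5},
  {"wy": -5},
  {"wy": -5},
  {},
  {},
])

```text
schema error: expected keys claw, dx, dy, dz, wx, wy, wz
```

```bash
python3 - <<'E'
from h import *
import cv2
from scipy.spatial.transform import Rotation as R
o=get_obs();q=o["tool_rot"];M=R.from_quat(q[[1,2,3,0]]).as_matrix()
print(o["t"],o["q"].round(3),o["eef_pos"],M.round(3),o["gripper_width"],finger_overhang,o["contact_force"]); print("tip",o["eef_pos"]+M[:,2]*finger_overhang)
p,d=read_camera("scene");cv2.imwrite("pics/s1.png",p[:,:,::-1])
E
```

```text
0.1 [-1.412  0.478  0.022  1.556 -0.012  1.109 -0.083] [0.17780138 0.65067187 0.25540906] [[-0.965  0.264 -0.   ]
 [ 0.264  0.965 -0.002]
 [-0.    -0.002 -1.   ]] 1.0035126643841596 0.025 [ 0.39456364 -0.45985573  0.14789937]
tip [0.17779326 0.65063153 0.2304091 ]
```

View pics/s1.png

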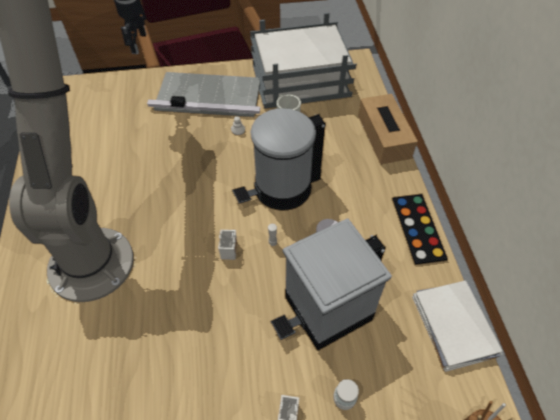

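The call was refused because every row needs all seven keys. The picture is unchanged.

drive_tool([
  {"claw": 0, "dx": 0, "dy": 0, "dz": 0, "wx": 0, "wy": 0, "wz": -8},
  {"claw": 0, "dx": 0, "dy": 0, "dz": 0, "wx": 0, "wy": 0, "wz": -8},
  {"claw": 0, "dx": 0, "dy": 0, "dz": 0, "wx": 0, "wy": 0, "wz": -8},
  {"claw": 0, "dx": 0, "dy": 0, "dz": 0, "wx": 0, "wy": 0, "wz": -8},
  {"claw": 0, "dx": -0.0066, "dy": -0.04, "dz": 0, "wx": 0, "wy": 0, "wz": 0},
  {"claw": 0, "dx": -0.0066, "dy": -0.04, "dz": 0, "wx": 0, "wy": 0, "wz": 0},
  {"claw": 0, "dx": -0.0066, "dy": -0.04, "dz": 0, "wx": 0, "wy": 0, "wz": 0},
  {"claw": 0, "dx": -0.0066, "dy": -0.04, "dz": 0, "wx": 0, "wy": 0, "wz": 0},
  {"claw": 0, "dx": -0.0066, "dy": -0.04, "dz": 0, "wx": 0, "wy": 0, "wz": 0},
  {"claw": 0, "dx": -0.0066, "dy": -0.04, "dz": 0, "wx": 0, "wy": 0, "wz": 0},
  {"claw": 0, "dx": -0.0066, "dy": -0.04, "dz": 0, "wx": 0, "wy": 0, "wz": 0},
  {"claw": 0, "dx": -0.0066, "dy": -0.04, "dz": 0, "wx": 0, "wy": 0, "wz": 0},
  {"claw": 0, "dx": -0.0066, "dy": -0.04, "dz": 0, "wx": 0, "wy": 0, "wz": 0},
  {"claw": 0, "dx": -0.0066, "dy": -0.04, "dz": 0, "wx": 0, "wy": 0, "wz": 0},
  {"claw": 0, "dx": -0.0066, "dy": -0.04, "dz": 0, "wx": 0, "wy": 0, "wz": 0},
  {"claw": 0, "dx": -0.0066, "dy": -0.04, "dz": 0, "wx": 0, "wy": 0, "wz": 0},
  {"claw": 0, "dx": -0.0066, "dy": -0.04, "dz": 0, "wx": 0, "wy": 0, "wz": 0},
  {"claw": 0, "dx": -0.0066, "dy": -0.04, "dz": 0, "wx": 0, "wy": 0, "wz": 0},
])

```text
t: 2.4
eef_pos: [0.4278, 0.1401, 0.2563]
tool_rot: [0.0, -0.145, 0.989, 0.0]
contact_force: [0.4, 0.6, -1.0]
gripper_width: 0.001
grasp_force: 0.0
```

drive_tool([
  {"claw": 0, "dx": 0, "dy": 0, "dz": 0, "wx": 0, "wy": -5, "wz": 0},
  {"claw": 0, "dx": 0, "dy": 0, "dz": 0, "wx": 0, "wy": -5, "wz": 0},
  {"claw": 0, "dx": 0, "dy": 0, "dz": 0, "wx": 0, "wy": -5, "wz": 0},
  {"claw": 0, "dx": 0, "dy": 0, "dz": 0, "wx": 0, "wy": 0, "wz": 0},
  {"claw": 0, "dx": 0, "dy": 0, "dz": 0, "wx": 0, "wy": 0, "wz": 0},
])

```text
t: 3.02
eef_pos: [0.4278, 0.1416, 0.2566]
tool_rot: [0.129, -0.144, 0.981, 0.019]
contact_force: [0.5, 0.7, 0.3]
gripper_width: 0.002
grasp_force: 0.0
```

```bash
cat >> h.py <<'E'
from scipy.spatial.transform import Rotation as R
def st():
    o=get_obs();q=o["tool_rot"];M=R.from_quat(q[[1,2,3,0]]).as_matrix()
    print(o["t"],o["q"].round(3),o["eef_pos"].round(4),o["gripper_width"],o["contact_force"].round(2));print(M.round(3)); print("tip",o["eef_pos"]+M[:,2]*finger_overhang,finger_overhang)
    return o,M
E
python3 - <<'E'
from h import *
import cv2
o,M=st()
p,d=read_camera("scene");cv2.imwrite("pics/s2.png",p[:,:,::-1])
E
```

```text
3.025 [-0.665 -0.035  0.169  2.239  0.092  0.683  1.303] [0.4278 0.1416 0.2566] 0.001967576583689686 [0.5  0.73 0.27]
[[-0.925 -0.288  0.247]
 [-0.278  0.958  0.074]
 [-0.258  0.    -0.966]]
tip [0.43400719 0.14343925 0.2324457 ] 0.025
```

View pics/s2.png

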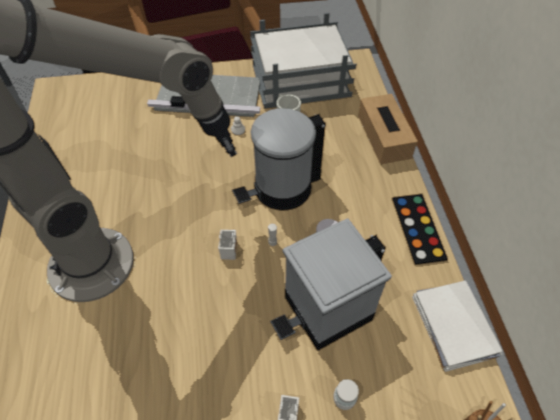

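The gripper is closed and tilted 15° outward, with the fingertips at about (232,150) px, above and in front of the tread at (243,195). It is clear of the lid, so I'll descend to just above the tread.

drive_tool([
  {"claw": 0, "dx": 0.0045, "dy": 0, "dz": 0.021, "wx": 0, "wy": 0, "wz": 0},
  {"claw": 0, "dx": 0.0045, "dy": 0, "dz": 0.021, "wx": 0, "wy": 0, "wz": 0},
  {"claw": 0, "dx": 0.0045, "dy": 0, "dz": 0.021, "wx": 0, "wy": 0, "wz": 0},
  {"claw": 0, "dx": 0.0045, "dy": 0, "dz": 0.021, "wx": 0, "wy": 0, "wz": 0},
  {"claw": 0, "dx": 0.0045, "dy": 0, "dz": 0.021, "wx": 0, "wy": 0, "wz": 0},
  {"claw": 0, "dx": 0.0045, "dy": 0, "dz": 0.021, "wx": 0, "wy": 0, "wz": 0},
  {"claw": 0, "dx": 0.0045, "dy": 0, "dz": 0.021, "wx": 0, "wy": 0, "wz": 0},
  {"claw": 0, "dx": 0.0045, "dy": 0, "dz": 0.021, "wx": 0, "wy": 0, "wz": 0},
  {"claw": 0, "dx": 0, "dy": 0, "dz": 0, "wx": 0, "wy": 0, "wz": 0},
  {"claw": 0, "dx": 0, "dy": 0, "dz": 0, "wx": 0, "wy": 0, "wz": 0},
])

```text
t: 4.32
eef_pos: [0.4365, 0.1441, 0.0851]
tool_rot: [0.129, -0.144, 0.981, 0.019]
contact_force: [0.2, -0.4, -0.4]
gripper_width: 0.002
grasp_force: 0.0
```

```bash
python3 - <<'E'
from h import *
import cv2
o,M=st()
out=[]
for n,c in(("scene",(243,185)),("top",(230,255))):
    p,d=read_camera(n);u,v=c;out.append(cv2.resize(p[v-50:v+50,u-50:u+50,::-1],(400,400),interpolation=cv2.INTER_CUBIC))
cv2.imwrite("pics/z3.png",np.hstack(out))
E
```

```text
4.325 [-0.612  0.321  0.142  2.378  0.025  0.189  1.356] [0.4365 0.1441 0.0851] 0.0022019270497443937 [ 0.18 -0.44 -0.45]
[[-0.925 -0.287  0.248]
 [-0.278  0.958  0.074]
 [-0.259 -0.    -0.966]]
tip [0.44266891 0.14591175 0.06092847] 0.025
```

View pics/z3.png

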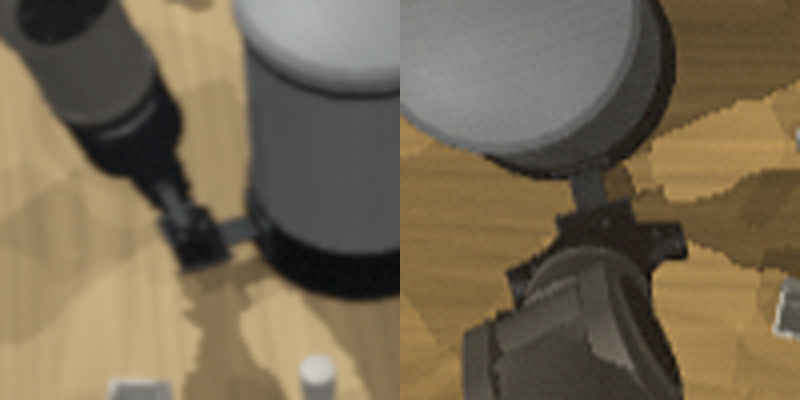

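The fingertips are over the tread, but joint 6 is close to its lower limit. I'll take off 10° of tilt while keeping the tip in place.

drive_tool([
  {"claw": 0, "dx": -0.0013, "dy": 0.0007, "dz": 0, "wx": 0, "wy": 2.5, "wz": 0},
  {"claw": 0, "dx": -0.0013, "dy": 0.0007, "dz": 0, "wx": 0, "wy": 2.5, "wz": 0},
  {"claw": 0, "dx": -0.0013, "dy": 0.0007, "dz": 0, "wx": 0, "wy": 2.5, "wz": 0},
  {"claw": 0, "dx": -0.0013, "dy": 0.0007, "dz": 0, "wx": 0, "wy": 2.5, "wz": 0},
  {"claw": 0, "dx": 0, "dy": 0, "dz": 0, "wx": 0, "wy": 0, "wz": 0},
  {"claw": 0, "dx": 0, "dy": 0, "dz": 0, "wx": 0, "wy": 0, "wz": 0},
])

```text
t: 5.18
eef_pos: [0.4398, 0.1479, 0.086]
tool_rot: [0.044, -0.145, 0.988, 0.006]
contact_force: [-0.4, 0.0, -0.8]
gripper_width: 0.0
grasp_force: 0.0
```

```bash
python3 - <<'E'
from h import *
st()
E
```

```text
5.175 [-0.533  0.363  0.075  2.249 -0.027  0.444  1.422] [0.4398 0.1479 0.086 ] 0.00019378677238262465 [-0.39  0.04 -0.85]
[[-0.954 -0.287  0.084]
 [-0.286  0.958  0.025]
 [-0.088  0.    -0.996]]
tip [0.44188285 0.14854193 0.06111953] 0.025
```

drive_tool([
  {"claw": 0, "dx": 0.0002, "dy": 0, "dz": 0.003, "wx": 0, "wy": 0, "wz": 0},
  {"claw": 0, "dx": 0.0002, "dy": 0, "dz": 0.003, "wx": 0, "wy": 0, "wz": 0},
  {"claw": 0, "dx": 0.0002, "dy": 0, "dz": 0.003, "wx": 0, "wy": 0, "wz": 0},
  {"claw": 0, "dx": 0.0002, "dy": 0, "dz": 0.003, "wx": 0, "wy": 0, "wz": 0},
  {"claw": 0, "dx": 0.0002, "dy": 0, "dz": 0.0025, "wx": 0, "wy": 0, "wz": 0},
  {"claw": 0, "dx": 0.0002, "dy": 0, "dz": 0.0025, "wx": 0, "wy": 0, "wz": 0},
  {"claw": 0, "dx": 0.0002, "dy": 0, "dz": 0.0025, "wx": 0, "wy": 0, "wz": 0},
  {"claw": 0, "dx": 0.0002, "dy": 0, "dz": 0.0025, "wx": 0, "wy": 0, "wz": 0},
  {"claw": 0, "dx": 0, "dy": 0, "dz": 0, "wx": 0, "wy": 0, "wz": 0},
])

```text
t: 6.3
eef_pos: [0.439, 0.1477, 0.0634]
tool_rot: [0.042, -0.145, 0.988, 0.006]
contact_force: [-3.3, -1.0, 8.4]
gripper_width: -0.003
grasp_force: 3.4
```

drive_tool([
  {"claw": 0, "dx": 0.0002, "dy": 0, "dz": 0.0025, "wx": 0, "wy": 0, "wz": 0},
  {"claw": 0, "dx": 0.0002, "dy": 0, "dz": 0.0025, "wx": 0, "wy": 0, "wz": 0},
  {"claw": 0, "dx": 0.0002, "dy": 0, "dz": 0.0025, "wx": 0, "wy": 0, "wz": 0},
  {"claw": 0, "dx": 0.0002, "dy": 0, "dz": 0.0025, "wx": 0, "wy": 0, "wz": 0},
  {"claw": 0, "dx": 0, "dy": 0, "dz": 0, "wx": 0, "wy": 0, "wz": 0},
])

```text
t: 6.92
eef_pos: [0.4387, 0.1476, 0.0532]
tool_rot: [0.042, -0.145, 0.989, 0.006]
contact_force: [-3.4, -1.2, 4.2]
gripper_width: -0.002
grasp_force: 2.5
```

```bash
python3 - <<'E'
from h import *
import cv2
st()
p,d=read_camera("scene");cv2.imwrite("pics/s4.png",p[:,:,::-1])
X=cloud("scene",d)[60:180,200:340].reshape(-1,3);X=X[(X[:,2]<.6)]
print("top of lid",np.percentile(X[:,2],[99,99.9]))
E
```

```text
6.925 [-0.524  0.433  0.064  2.261 -0.034  0.366  1.428] [0.4387 0.1476 0.0532] -0.0018403039350401726 [-3.44 -1.21  4.19]
[[-0.954 -0.288  0.08 ]
 [-0.287  0.958  0.024]
 [-0.084 -0.    -0.996]]
tip [0.44070095 0.1481872  0.02823892] 0.025
top of lid [0.48956384 0.51921379]
```

View pics/s4.png

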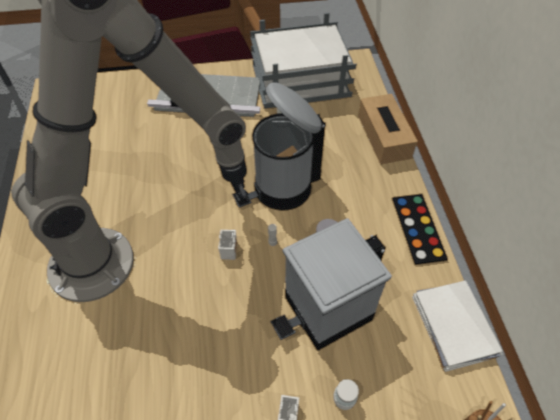

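The lid is partly open at about (293,107) px, the bin hasn't moved and the arm is clear of it. I'll keep pressing.

drive_tool([
  {"claw": 0, "dx": 0.0002, "dy": 0, "dz": 0.0025, "wx": 0, "wy": 0, "wz": 0},
  {"claw": 0, "dx": 0.0002, "dy": 0, "dz": 0.0025, "wx": 0, "wy": 0, "wz": 0},
  {"claw": 0, "dx": 0.0002, "dy": 0, "dz": 0.002, "wx": 0, "wy": 0, "wz": 0},
  {"claw": 0, "dx": 0.0001, "dy": 0, "dz": 0.001, "wx": 0, "wy": 0, "wz": 0},
  {"claw": 0, "dx": 0, "dy": 0, "dz": 0, "wx": 0, "wy": 0, "wz": 0},
])

```text
t: 7.6
eef_pos: [0.4399, 0.1479, 0.0455]
tool_rot: [0.043, -0.145, 0.988, 0.006]
contact_force: [-2.2, -0.4, 3.4]
gripper_width: -0.003
grasp_force: 1.8
```

drive_tool([
  {"claw": 0, "dx": 0.0001, "dy": 0, "dz": 0.001, "wx": 0, "wy": 0, "wz": 0},
  {"claw": 0, "dx": 0.0001, "dy": 0, "dz": 0.001, "wx": 0, "wy": 0, "wz": 0},
  {"claw": 0, "dx": 0, "dy": 0, "dz": 0, "wx": 0, "wy": 0, "wz": 0},
])

```text
t: 7.98
eef_pos: [0.4405, 0.1482, 0.0436]
tool_rot: [0.043, -0.145, 0.988, 0.006]
contact_force: [-3.0, -1.4, 3.3]
gripper_width: -0.003
grasp_force: 1.8
```

drive_tool([
  {"claw": 0, "dx": 0.0001, "dy": 0, "dz": 0.001, "wx": 0, "wy": 0, "wz": 0},
  {"claw": 0, "dx": 0, "dy": 0, "dz": 0, "wx": 0, "wy": 0, "wz": 0},
])

```text
t: 8.22
eef_pos: [0.4405, 0.1482, 0.0426]
tool_rot: [0.043, -0.145, 0.988, 0.006]
contact_force: [-1.6, -1.5, 2.8]
gripper_width: 0.0
grasp_force: 1.5
```

drive_tool([
  {"claw": 0, "dx": 0.0001, "dy": 0, "dz": 0.001, "wx": 0, "wy": 0, "wz": 0},
  {"claw": 0, "dx": 0, "dy": 0, "dz": 0, "wx": 0, "wy": 0, "wz": 0},
])

```text
t: 8.48
eef_pos: [0.4406, 0.1482, 0.0416]
tool_rot: [0.043, -0.145, 0.988, 0.006]
contact_force: [-0.7, -0.6, 2.3]
gripper_width: 0.004
grasp_force: 1.3
```

```bash
python3 - <<'E'
from h import *
import cv2
st()
out=[]
for n,c in(("scene",(270,140)),("top",(210,205))):
    p,d=read_camera(n);u,v=c;out.append(cv2.resize(p[v-90:v+90,u-90:u+90,::-1],(400,400)))
    X=cloud(n,d)
    if n=="top":
        S=X[120:235,150:260].reshape(-1,3);S=S[(S[:,2]<.6)&(S[:,0]>.58)];print("lid top",np.percentile(S[:,2],[95,99,99.9]))
cv2.imwrite("pics/z5.png",np.hstack(out))
E
```

```text
8.475 [-0.52   0.459  0.061  2.263 -0.036  0.334  1.429] [0.4406 0.1482 0.0416] 0.004386690415785867 [-0.69 -0.62  2.33]
[[-0.954 -0.288  0.084]
 [-0.286  0.958  0.025]
 [-0.088  0.    -0.996]]
tip [0.44268809 0.14884746 0.01669238] 0.025
lid top [0.41954196 0.43403698 0.43717591]
```

View pics/z5.png

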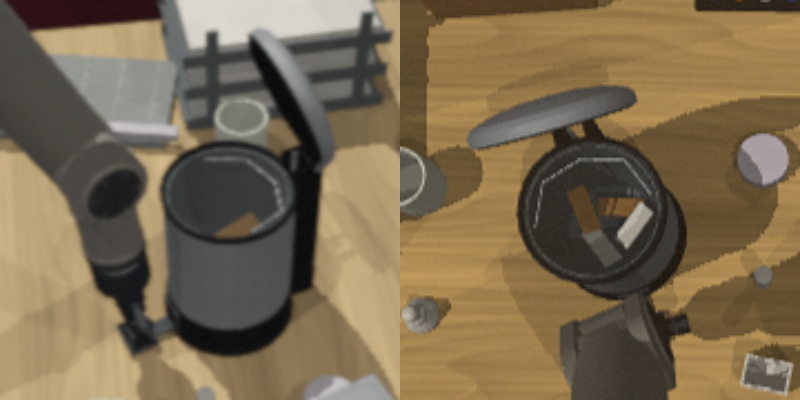

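The lid is nearly wide open, standing up behind the drum (right crop, about (550,115)). I'll press on to the stop.

drive_tool([
  {"claw": 0, "dx": 0.0001, "dy": 0, "dz": 0.001, "wx": 0, "wy": 0, "wz": 0},
  {"claw": 0, "dx": 0, "dy": 0, "dz": 0, "wx": 0, "wy": 0, "wz": 0},
])

```text
t: 8.82
eef_pos: [0.4406, 0.1482, 0.0413]
tool_rot: [0.044, -0.145, 0.988, 0.007]
contact_force: [-3.8, -2.0, 13.8]
gripper_width: -0.003
grasp_force: 7.2
```

drive_tool([
  {"claw": 0, "dx": 0.0001, "dy": 0, "dz": 0.0008, "wx": 0, "wy": 0, "wz": 0},
  {"claw": 0, "dx": 0, "dy": 0, "dz": 0, "wx": 0, "wy": 0, "wz": 0},
])

```text
t: 9.07
eef_pos: [0.4407, 0.1482, 0.0411]
tool_rot: [0.044, -0.145, 0.988, 0.007]
contact_force: [-7.7, -4.3, 25.4]
gripper_width: -0.002
grasp_force: 13.2
```

It's firmly on the stop. I'll ease back slightly and hold.

drive_tool([
  {"claw": 0, "dx": -0.0001, "dy": 0, "dz": -0.001, "wx": 0, "wy": 0, "wz": 0},
  {"claw": 0, "dx": 0, "dy": 0, "dz": 0, "wx": 0, "wy": 0, "wz": 0},
  {"claw": 0, "dx": 0, "dy": 0, "dz": 0, "wx": 0, "wy": 0, "wz": 0},
  {"claw": 0, "dx": 0, "dy": 0, "dz": 0, "wx": 0, "wy": 0, "wz": 0},
  {"claw": 0, "dx": 0, "dy": 0, "dz": 0, "wx": 0, "wy": 0, "wz": 0},
  {"claw": 0, "dx": 0, "dy": 0, "dz": 0, "wx": 0, "wy": 0, "wz": 0},
  {"claw": 0, "dx": 0, "dy": 0, "dz": 0, "wx": 0, "wy": 0, "wz": 0},
  {"claw": 0, "dx": 0, "dy": 0, "dz": 0, "wx": 0, "wy": 0, "wz": 0},
  {"claw": 0, "dx": 0, "dy": 0, "dz": 0, "wx": 0, "wy": 0, "wz": 0},
  {"claw": 0, "dx": 0, "dy": 0, "dz": 0, "wx": 0, "wy": 0, "wz": 0},
  {"claw": 0, "dx": 0, "dy": 0, "dz": 0, "wx": 0, "wy": 0, "wz": 0},
  {"claw": 0, "dx": 0, "dy": 0, "dz": 0, "wx": 0, "wy": 0, "wz": 0},
  {"claw": 0, "dx": 0, "dy": 0, "dz": 0, "wx": 0, "wy": 0, "wz": 0},
  {"claw": 0, "dx": 0, "dy": 0, "dz": 0, "wx": 0, "wy": 0, "wz": 0},
  {"claw": 0, "dx": 0, "dy": 0, "dz": 0, "wx": 0, "wy": 0, "wz": 0},
  {"claw": 0, "dx": 0, "dy": 0, "dz": 0, "wx": 0, "wy": 0, "wz": 0},
])

```text
t: 11.08
eef_pos: [0.4406, 0.1482, 0.0413]
tool_rot: [0.044, -0.145, 0.988, 0.007]
contact_force: [-3.5, -2.2, 11.1]
gripper_width: 0.001
grasp_force: 5.8
```

drive_tool([
  {"claw": 0, "dx": 0, "dy": 0, "dz": 0, "wx": 0, "wy": 0, "wz": 0},
  {"claw": 0, "dx": 0, "dy": 0, "dz": 0, "wx": 0, "wy": 0, "wz": 0},
  {"claw": 0, "dx": 0, "dy": 0, "dz": 0, "wx": 0, "wy": 0, "wz": 0},
  {"claw": 0, "dx": 0, "dy": 0, "dz": 0, "wx": 0, "wy": 0, "wz": 0},
  {"claw": 0, "dx": 0, "dy": 0, "dz": 0, "wx": 0, "wy": 0, "wz": 0},
  {"claw": 0, "dx": 0, "dy": 0, "dz": 0, "wx": 0, "wy": 0, "wz": 0},
  {"claw": 0, "dx": 0, "dy": 0, "dz": 0, "wx": 0, "wy": 0, "wz": 0},
  {"claw": 0, "dx": 0, "dy": 0, "dz": 0, "wx": 0, "wy": 0, "wz": 0},
  {"claw": 0, "dx": 0, "dy": 0, "dz": 0, "wx": 0, "wy": 0, "wz": 0},
  {"claw": 0, "dx": 0, "dy": 0, "dz": 0, "wx": 0, "wy": 0, "wz": 0},
  {"claw": 0, "dx": 0, "dy": 0, "dz": 0, "wx": 0, "wy": 0, "wz": 0},
  {"claw": 0, "dx": 0, "dy": 0, "dz": 0, "wx": 0, "wy": 0, "wz": 0},
  {"claw": 0, "dx": 0, "dy": 0, "dz": 0, "wx": 0, "wy": 0, "wz": 0},
])

```text
t: 12.7
eef_pos: [0.4406, 0.1482, 0.0413]
tool_rot: [0.044, -0.145, 0.988, 0.006]
contact_force: [-3.2, -1.6, 11.3]
gripper_width: -0.002
grasp_force: 5.8
```

Held for 3.6 s. Now I'll let it up slowly.

drive_tool([
  {"claw": 0, "dx": -0.0001, "dy": 0, "dz": -0.0015, "wx": 0, "wy": 0, "wz": 0},
  {"claw": 0, "dx": -0.0001, "dy": 0, "dz": -0.0015, "wx": 0, "wy": 0, "wz": 0},
  {"claw": 0, "dx": -0.0001, "dy": 0, "dz": -0.0015, "wx": 0, "wy": 0, "wz": 0},
  {"claw": 0, "dx": -0.0001, "dy": 0, "dz": -0.0015, "wx": 0, "wy": 0, "wz": 0},
  {"claw": 0, "dx": -0.0001, "dy": 0, "dz": -0.0015, "wx": 0, "wy": 0, "wz": 0},
  {"claw": 0, "dx": -0.0001, "dy": 0, "dz": -0.0015, "wx": 0, "wy": 0, "wz": 0},
  {"claw": 0, "dx": -0.0001, "dy": 0, "dz": -0.0015, "wx": 0, "wy": 0, "wz": 0},
  {"claw": 0, "dx": -0.0001, "dy": 0, "dz": -0.0015, "wx": 0, "wy": 0, "wz": 0},
  {"claw": 0, "dx": -0.0001, "dy": 0, "dz": -0.0015, "wx": 0, "wy": 0, "wz": 0},
  {"claw": 0, "dx": -0.0001, "dy": 0, "dz": -0.0015, "wx": 0, "wy": 0, "wz": 0},
  {"claw": 0, "dx": -0.0001, "dy": 0, "dz": -0.0015, "wx": 0, "wy": 0, "wz": 0},
  {"claw": 0, "dx": -0.0001, "dy": 0, "dz": -0.0015, "wx": 0, "wy": 0, "wz": 0},
])

```text
t: 14.2
eef_pos: [0.4408, 0.1484, 0.0593]
tool_rot: [0.044, -0.145, 0.988, 0.007]
contact_force: [2.0, -0.3, 5.3]
gripper_width: -0.006
grasp_force: 3.0
```

drive_tool([
  {"claw": 0, "dx": -0.0001, "dy": 0, "dz": -0.001, "wx": 0, "wy": 0, "wz": 0},
  {"claw": 0, "dx": -0.0001, "dy": 0, "dz": -0.001, "wx": 0, "wy": 0, "wz": 0},
  {"claw": 0, "dx": -0.0001, "dy": 0, "dz": -0.001, "wx": 0, "wy": 0, "wz": 0},
  {"claw": 0, "dx": -0.0001, "dy": 0, "dz": -0.001, "wx": 0, "wy": 0, "wz": 0},
  {"claw": 0, "dx": -0.0001, "dy": 0, "dz": -0.001, "wx": 0, "wy": 0, "wz": 0},
  {"claw": 0, "dx": -0.0001, "dy": 0, "dz": -0.001, "wx": 0, "wy": 0, "wz": 0},
  {"claw": 0, "dx": -0.0001, "dy": 0, "dz": -0.001, "wx": 0, "wy": 0, "wz": 0},
  {"claw": 0, "dx": -0.0001, "dy": 0, "dz": -0.001, "wx": 0, "wy": 0, "wz": 0},
  {"claw": 0, "dx": -0.0001, "dy": 0, "dz": -0.001, "wx": 0, "wy": 0, "wz": 0},
  {"claw": 0, "dx": -0.0001, "dy": 0, "dz": -0.001, "wx": 0, "wy": 0, "wz": 0},
  {"claw": 0, "dx": -0.0001, "dy": 0, "dz": -0.001, "wx": 0, "wy": 0, "wz": 0},
  {"claw": 0, "dx": -0.0001, "dy": 0, "dz": -0.001, "wx": 0, "wy": 0, "wz": 0},
  {"claw": 0, "dx": -0.0001, "dy": 0, "dz": -0.001, "wx": 0, "wy": 0, "wz": 0},
  {"claw": 0, "dx": -0.0001, "dy": 0, "dz": -0.001, "wx": 0, "wy": 0, "wz": 0},
  {"claw": 0, "dx": -0.0001, "dy": 0, "dz": -0.001, "wx": 0, "wy": 0, "wz": 0},
  {"claw": 0, "dx": -0.0001, "dy": 0, "dz": -0.001, "wx": 0, "wy": 0, "wz": 0},
  {"claw": 0, "dx": -0.0001, "dy": 0, "dz": -0.001, "wx": 0, "wy": 0, "wz": 0},
  {"claw": 0, "dx": -0.0001, "dy": 0, "dz": -0.001, "wx": 0, "wy": 0, "wz": 0},
])

```text
t: 16.45
eef_pos: [0.4399, 0.148, 0.0769]
tool_rot: [0.043, -0.145, 0.988, 0.006]
contact_force: [-0.2, 0.6, -0.2]
gripper_width: 0.001
grasp_force: 0.0
```

The pedal is up and there's no contact. I'll back off upward and check.

drive_tool([
  {"claw": 0, "dx": 0, "dy": 0, "dz": -0.003, "wx": 0, "wy": 0, "wz": 0},
  {"claw": 0, "dx": 0, "dy": 0, "dz": -0.006, "wx": 0, "wy": 0, "wz": 0},
  {"claw": 0, "dx": 0.001, "dy": 0, "dz": -0.012, "wx": 0, "wy": 0, "wz": 0},
  {"claw": 0, "dx": 0.001, "dy": 0, "dz": -0.012, "wx": 0, "wy": 0, "wz": 0},
  {"claw": 0, "dx": 0.001, "dy": 0, "dz": -0.012, "wx": 0, "wy": 0, "wz": 0},
  {"claw": 0, "dx": 0.001, "dy": 0, "dz": -0.012, "wx": 0, "wy": 0, "wz": 0},
  {"claw": 0, "dx": 0.001, "dy": 0, "dz": -0.012, "wx": 0, "wy": 0, "wz": 0},
  {"claw": 0, "dx": 0.001, "dy": 0, "dz": -0.012, "wx": 0, "wy": 0, "wz": 0},
  {"claw": 0, "dx": 0.001, "dy": 0, "dz": -0.012, "wx": 0, "wy": 0, "wz": 0},
  {"claw": 0, "dx": 0.001, "dy": 0, "dz": -0.012, "wx": 0, "wy": 0, "wz": 0},
  {"claw": 0, "dx": 0, "dy": 0, "dz": 0, "wx": 0, "wy": 0, "wz": 0},
  {"claw": 0, "dx": 0, "dy": 0, "dz": 0, "wx": 0, "wy": 0, "wz": 0},
  {"claw": 0, "dx": 0, "dy": 0, "dz": 0, "wx": 0, "wy": 0, "wz": 0},
])

```text
t: 18.08
eef_pos: [0.4234, 0.143, 0.1803]
tool_rot: [0.043, -0.145, 0.988, 0.006]
contact_force: [-0.8, 0.1, 0.3]
gripper_width: -0.001
grasp_force: 0.0
```

```bash
python3 - <<'E'
from h import *
import cv2
st()
p,d=read_camera("scene");cv2.imwrite("pics/s6.png",p[:,:,::-1])
X0=cloud("scene",np.load("scene0.npz")["d"]);X=cloud("scene",d)
m=(slice(120,145),slice(262,305));print("lid z before/after",np.median(X0[m][...,2]),np.median(X[m][...,2]))
E
```

```text
18.075 [-5.610e-01  1.620e-01  9.300e-02  2.216e+00  1.000e-03  6.790e-01
  1.392e+00] [0.4234 0.143  0.1803] -0.0010026609146070295 [-0.78  0.08  0.29]
[[-0.954 -0.288  0.083]
 [-0.287  0.958  0.025]
 [-0.086 -0.    -0.996]]
tip [0.42550347 0.14365892 0.15543899] 0.025
lid z before/after 0.2658622942962583 0.2660895692879922
```

View pics/s6.png

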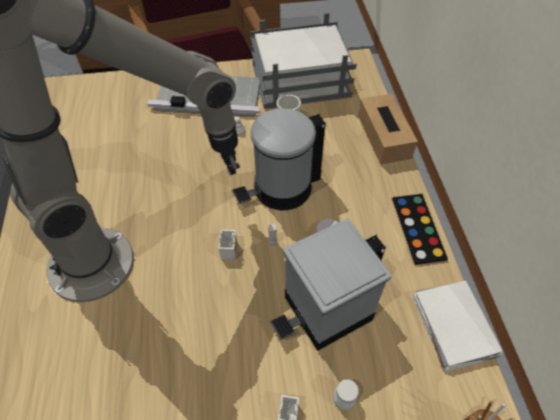

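The lid is shut at (283,133) px, the same as before. The bin and everything else are in place, and the arm is clear.

```bash
python3 -c "
from station import *
print(hand_in())"
```

```text
the job is handed in; nothing more can be done
None
```

I pressed the round bin's pedal to its stop, held the lid wide open for about 3.6 s, then let it down slowly until it shut. The arm moved clear, nothing else was disturbed in the last picture, and the job is handed in (no verdict was returned).

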